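# Stow the solder reel and hang the soldering-bay door

## Task

Close up the soldering bay for the day. First put the green solder reel that stands in front of the doorway onto the upright spindle inside the bay, fully down; then take the orange lift-off door from its leaning rack, lower it - held all the way down, not dropped - so that both its knuckles go fully down over the two hinge pins, leave it shut against the catch post, and let go. Do not disturb the tip-cleaner tin, the cutters or the bottle.

Things in the scene. Friction and masses are not known exactly. Their poses are not given: they have to be found in the camera images.
- bay: Fixed open-topped soldering bay, 170 deep (x) x 190 wide (y), floor 6 thick, clear walls 100 high with inner faces at y +-89, x 79. Origin: centre of its underside on the table, z up. Doorway: its -x side, facing the robot +-17 degrees, no beam above. Front posts 112 high: hinge post x -87..-73, y 79..93; catch post x -95.5..-73.5, y -86..-66. Hinge pins one above the other at x -100, y 86.
- lower_pin (a point): Foot of the lower hinge pin, on its axis, 27 above the table, on a steel bracket 6 thick and 16 wide (y) that reaches from the post to 6 in front of the axis. Pin: brass, upright, 6 diameter, 20 high, the last 6 tapering to a 2.4 tip.
- upper_pin (a point): Foot of the upper hinge pin: same pin and bracket, 80 straight above the lower one (107 above the table, tip at 127). As this bracket stands over the lower pin, the door's lower knuckle must come in sideways between the brackets, the door held 22 to 55 above its seat, and only then go down.
- catch (a point): Point where the middle of the door's free edge (point door_edge) lies when the door hangs shut: bay frame x -100, y -75, z 77. The shut door stands 1.5 in front of the catch post.
- door: Loose lift-off door, 200 g: orange panel 6 thick (x), 150 wide (y), 130 high (z); origin: middle of its bottom edge. On its +y edge two steel knuckles, upright through tubes, 20 outer and 10 inner diameter, 16 high, axis at x 0, y 86. Hung shut: axes parallel to the bay's, origin at bay x -100, y 0, z 12; opens clockwise from above. At first it leans in the rack, top 25 degrees away from the robot.
- lower_knuckle (a point): On the lower knuckle's axis at its lower face: door frame x 0, y +86, z 15.
- upper_knuckle (a point): On the upper knuckle's axis at its lower face: door frame x 0, y +86, z 95.
- door_edge (a point): Middle of the door's free edge, opposite the hinges: door frame x 0, y -75, z 65.
- rack: Fixed leaning rack, 120 wide (y): blue foot, black trough tilted 25 degrees. Origin on the table, 22 below the middle of the door's bottom edge when the door stands centred. A backrest on the far side (+x) supports the lowest 50 of the door, a lip on the robot's side is 12 high; the upper 80 of the door is free on both faces. Draw the door out along its own z.
- reel: Loose solder reel standing on end in front of the doorway, 200 g: two green flanges 56 diameter, 5 thick, silver winding of 53 diameter between, 40 high, through hole 15 diameter along z. Origin: centre of its underside.
- spindle: Fixed reel stand inside the bay, left or right at bay y +-45: black round base 60 diameter, 30 high, standing on the bay's floor, with an upright steel spindle 10 diameter, 26 high, tapering over the last 8. Origin: centre of its underside, 6 above the table. A gripper has room to open there along the bay's x, not along its y.
- spindle_seat (a point): Centre of the top of the spindle's base, 36 above the table; the reel's underside rests here.
- board_holder: Fixed blue board holder with a green circuit board, 70 x 50, 27 high, on the bay's floor in the place that the spindle does not have. Origin: centre of its underside.
- tin: Bystander: loose aluminium tip-cleaner tin with a brass filling, 66 diameter, 30 high, beside the rack. Origin: centre of its underside.
- cutters: Bystander: side cutters with one red and one blue handle, lying flat, 135 long (x), 50 wide, 12 high, beside the bay on its hinge side. Origin: on the underside, between the handles' front ends.
- flask: Bystander: white bottle with a blue cap, 48 diameter, 115 high, far side of the table's middle. Origin: centre of its underside.
There are look-alikes about, which are no part of the job. Of the things that look like the door, the middle-sized one is meant.

How it is judged:
By the outcome, as a careful person would: the job done as asked, in the order asked, and still so for the second after the job is handed in, with the robot touching nothing.
It also fails if it takes over 66 s, if anything falls off the work surface, if the arm or the gripper's body presses on something with over 40 N, if the wrist force passes 120 N, or if a joint passes its speed limit or range.

## Robot

A 6-joint arm with a two-finger parallel gripper is mounted at the origin on the work surface. World frame = base frame: x ahead of the robot, y to its left, z up, the work surface at z = 0. Lengths are in m, angles in rad, forces in N, time in s.
With the tool pointing down it reaches from about 0.35 to 0.975 m from the base axis. Payload 4.9 kg.
Tool frame: the origin (TCP) lies at the very end of the fingers, on their centre line; the grasp point (between the pads) lies 19 mm behind it; x points along the fingers, y is the direction in which the jaws open and shut, and the axes are right-handed (so a half turn about x gives the same grasp; the last joint's range is limited). The gripper opens to 85 mm and grips with 20 to 120 N. Pads are 22 mm wide; open, the fingers measure 114 mm over their backs; the gripper's body (76 mm by 85 mm) begins 54 mm behind the grasp point. The pads swing forward as they close: fully open they stand 13 mm farther back than shut.
Start: joints at [1.112, 0.053, 1.613, -0, 1.476, -0.119], TCP at [0.208, 0.589, 0.196] pointing down, gripper open.
Joint ranges: [-3.01, 3.01], [-1.01, 2.22], [0.06, 2.58], [-1.02, 4.17], [0.09, 2.62], [-3.14, 3.14]. Speed limits (rad/s): [2.57, 2.57, 3.14, 3.14, 3.14, 3.14].

## Interface

Orientations are given as a unit quaternion [w, x, y, z].
In Python, from plant import manip gives the robot as it stands.
- The arm moves only by the tool play_rows, never from a script. Its argument "plan" is a list of rows, each a list of 5 numbers: the shift along the tool's x, y, z in mm, then the turn about the tool's x in rad, then the closure, from -1 (fully open) to 1 (shut). A call has 1 to 8 rows; each row is the pose to reach, as a shift and turn from the pose commanded when the call began, along the tool's axes at that moment; what a row does not reach only later rows make up. A row lasts 1/8 s, in which the tool goes at most 62.5 mm and 10.7 degrees, less where a joint would pass 70% of its speed; a pose out of reach is approached as far as the arm can. A call with a gripper value outside its range is refused whole. The fingers move at their own pace and stop on an object; the grip force is fixed at half the most. Time passes only in rows, so rows that repeat a pose let the fingers close. It gives the time, the measured TCP pose, the force and the opening at its end, in the units of the state.
- manip.state(): the state, without advancing time (a new reading comes with each control period).
- manip.grab_frame(name): name is "side" or "top"; returns a dict with "img" (480x640x3 uint8, red, green, blue), "range_z" (480x640 float32, m along the optical axis (not along the pixel's ray), 0 where there is no reading), "fx", "fy", "cx", "cy" (pixels), "k1" (the pictures are not rectified: a ray, as slopes to the right and down, at radius r is drawn at 1 + k1 r^2 times it, then the intrinsics apply), "origin" and "rotation" of the camera in the world. Camera axes: x right, y up, looking along -z (the intrinsics and any distortion apply to the point x, -y, -z); pixel columns grow to the right and rows downward; lengths in m; the calibration is good to about 2 mm. A picture is of the moment at which its call begins.
- manip.job_done(): hands the job in, once; it reports no verdict.
The state is a dict: "time": time; "joint_pos": joint angles; "joint_vel": joint speeds; "joint_efforts": joint torques, N m; "tool_pos": TCP position; "tool_rot": TCP orientation; "contact_force": force on the tool from outside, world axes, zero at the start; "ft_torque": the same for the moment, N m; "gripper_width": opening from 0.0 (shut) to 1.0 (fully open).
Only numpy, scipy, OpenCV 4.12 (cv2) and the standard library are available. Lean on these libraries where they do the work, as an engineer would, in place of code of your own. Each camera call takes 0.05 s, during which the arm holds its last target. There are 200 camera calls.

## Working session

There is one attempt and no reset: what is moved stays moved. The work goes in short steps, Python scripts to look and compute and a tool call to move; the robot and the scene stay as the last step left them, time stands still between calls to the robot, and variables do not carry over. Pictures are saved under pics/ and viewed, about 8 in all and at most 12, crops included, and the job is handed in when it is done.

Besides the shell and the picture viewer there is one more tool, called after ">>>" in YAML: its name, and indented under it one key for each argument. play_rows: Moves the arm, as the interface text tells. Its arguments: {"type":"object","properties":{"plan":{"type":"array"}},"required":["plan"]}

```bash
ls; mkdir -p pics
python3 - <<'E'
from plant import manip
import cv2,numpy as np
print(manip.state())
for n in("top","side"):
    f=manip.grab_frame(n); cv2.imwrite(f"pics/{n}0.png",f["img"][:,:,::-1]); np.savez(f"{n}0.npz",**f)
    print(n,{k:v for k,v in f.items() if k not in("img","range_z")}, (f["range_z"]>0).mean())
E
```

```text
pics
{'time': 0.0, 'joint_pos': array([ 1.11201820e+00,  5.33410332e-02,  1.61429987e+00, -2.41283114e-05,
        1.47600616e+00, -1.19006134e-01]), 'joint_vel': array([-0.0016273 ,  0.00120974,  0.00140763, -0.00074369, -0.00091986,
        0.00144243]), 'joint_efforts': array([ 2.06565608e-03, -3.93680763e+01, -3.70181572e+01, -1.03229474e-04,
        6.96208430e-03, -1.53163404e-05]), 'tool_pos': array([0.20799343, 0.58863372, 0.1949694 ]), 'tool_rot': array([ 0.69672829,  0.11885101,  0.69712586, -0.12024833]), 'contact_force': array([-0.28773392, -0.18843091,  0.28609315]), 'ft_torque': array([-0.01507838,  0.00963833, -0.04282806]), 'gripper_width': 1.0017914189951487}
top {'fx': 473.66322438763996, 'fy': 473.66322438763996, 'cx': 318.7327829675806, 'cy': 239.08896795620774, 'k1': 0.0321222145396222, 'origin': array([ 0.3686413 , -0.00821765,  1.0881674 ]), 'rotation': array([ 0.70494044,  0.06619573, -0.06893501, -0.70279803])} 0.996103515625
side {'fx': 434.41437270554405, 'fy': 434.41437270554405, 'cx': 317.963702404046, 'cy': 244.28068369051414, 'k1': -0.09772898269416974, 'origin': array([ 0.31059948, -0.74675561,  0.99191881]), 'rotation': array([ 0.92572751,  0.33501251, -0.05316045, -0.16723982])} 0.9957942708333334
```

View pics/top0.png

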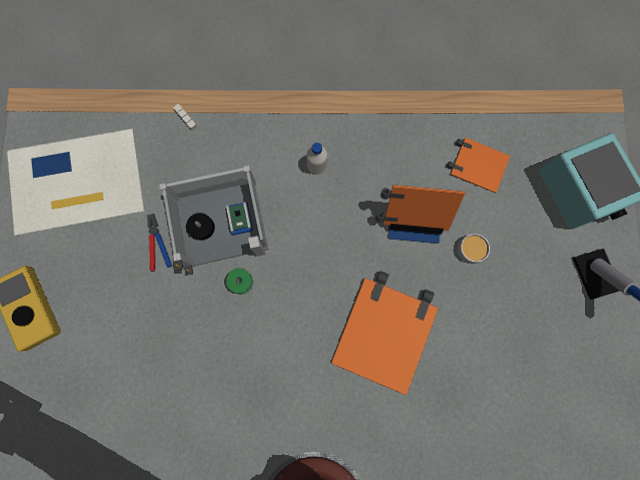

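View pics/side0.png

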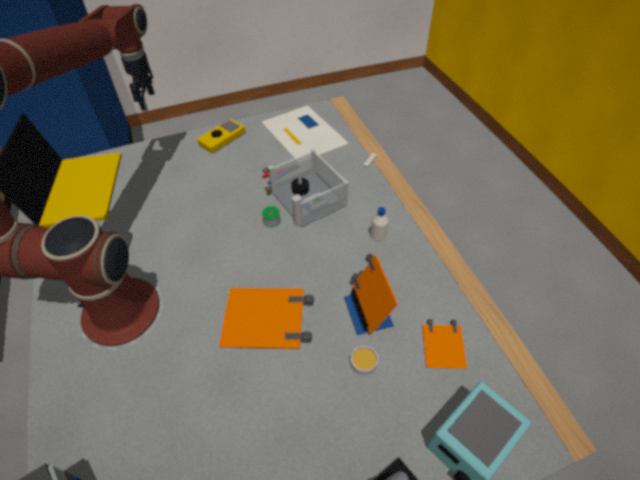

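The top view shows the bay at about (215,218) with the spindle at (200,227), and the reel at (239,281). The middle-sized door is in the rack at (425,208) with the tin at (475,248). The large flat door at (385,335) and the small one at (480,165) are look-alikes. The side view agrees.

```bash
cat > h.py <<'E'
import numpy as np,cv2
from scipy.spatial.transform import Rotation as R
def Rq(q): return R.from_quat([q[1],q[2],q[3],q[0]]).as_matrix()
def rays(f,uv):
    uv=np.asarray(uv,float).reshape(-1,1,2); K=np.array([[f["fx"],0,f["cx"]],[0,f["fy"],f["cy"]],[0,0,1.]])
    p=cv2.undistortPoints(uv,K,np.array([float(f["k1"]),0,0,0,0])).reshape(-1,2)
    return np.c_[p[:,0],-p[:,1],-np.ones(len(p))]@Rq(f["rotation"]).T
def onz(f,uv,z):
    d=rays(f,uv); return f["origin"]+d*((z-f["origin"][2])/d[:,2])[:,None]
def cloud(f):
    v,u=np.mgrid[:480,:640]; d=rays(f,np.c_[u.ravel(),v.ravel()])
    return (f["origin"]+d*f["range_z"].reshape(-1,1)).reshape(480,640,3)
def hsv(f): return cv2.cvtColor(np.ascontiguousarray(f["img"]),cv2.COLOR_RGB2HSV)
def toproj(f,P):
    c=(np.atleast_2d(P)-f["origin"])@Rq(f["rotation"]); x=c[:,0]/-c[:,2]; y=-c[:,1]/-c[:,2]; s=1+f["k1"]*(x*x+y*y)
    return np.c_[f["cx"]+f["fx"]*x*s,f["cy"]+f["fy"]*y*s]
def load(n): return dict(np.load(n))
E
python3 - <<'E'
from h import *
f=load("top0.npz"); s=load("side0.npz")
C=cloud(f); S=cloud(s); H=hsv(f)
print("table z",np.median(C[320:400,100:300,2]), C[320:400,100:300,2].std())
def box(m,r): o=np.zeros_like(m);o[r[0]:r[1],r[2]:r[3]]=m[r[0]:r[1],r[2]:r[3]];return o
# reel
m=box((H[...,0]>50)&(H[...,0]<80)&(H[...,1]>120),(260,300,220,260)); 
v,u=np.nonzero(m); (c,r)=cv2.minEnclosingCircle(np.c_[u,v].astype(np.float32)); print("reel px",c,r,onz(f,[c],.040),np.median(C[m][:,2]))
# spindle base black
m=box(H[...,2]<45,(205,245,180,222)); v,u=np.nonzero(m);(c,r)=cv2.minEnclosingCircle(np.c_[u,v].astype(np.float32));print("spin",c,r,onz(f,[c],.036),len(u))
# orange door
m=box((H[...,0]<18)&(H[...,1]>180),(180,240,380,470))
P=C[m]; print("door",len(P),P.min(0),P.max(0)); c=np.median(P,0)
for _ in range(4):
    _,_,vt=np.linalg.svd(P-P.mean(0),full_matrices=False); n=vt[2]; d=(P-P.mean(0))@n; P=P[abs(d)<.006]
n=n*np.sign(n[2]); print("normal",n,"rms",d.std(),"tilt",np.degrees(np.arccos(n[2])),"yaw",np.degrees(np.arctan2(-n[1],-n[0])),P.mean(0))
# blue foot
m=box((H[...,0]>100)&(H[...,0]<125)&(H[...,1]>150),(220,250,380,445)); v,u=np.nonzero(m); print("blue",cv2.minAreaRect(np.c_[u,v].astype(np.float32)),np.median(C[m],0))
# bay: points z between .09 and .12
B=C[160:285,150:275]; z=B[...,2]
mm=(z>.085)&(z<.135); np.savez("bay.npz",P=B[mm]);print("rim",mm.sum())
rect=cv2.minAreaRect((B[mm][:,:2]*1000).astype(np.float32)); print(rect)
img=f["img"][150:300,140:290,::-1]; cv2.imwrite("pics/crop_bay.png",cv2.resize(img,(600,600),interpolation=cv2.INTER_CUBIC))
img=f["img"][170:270,355:505,::-1]; cv2.imwrite("pics/a.png",cv2.resize(img,(750,500),interpolation=cv2.INTER_CUBIC))
E
```

```text
table z -0.00035650396170960885 0.07032160684062812
reel px (239.2058868408203, 280.73529052734375) 13.486281394958496 [[0.47729644 0.16366139 0.04      ]] 0.039985169315553404
spin (199.72349548339844, 226.7096710205078) 14.378600120544434 [[0.60018112 0.2578448  0.036     ]] 578
door 2461 [ 0.3686413  -0.36860678  0.00156733] [ 0.72420197 -0.00821765  1.0881674 ]
normal [-0.91990867  0.07740585  0.38441692] rms 0.0012945644309918594 tilt 67.3924529739046 yaw -4.809831531552306 [ 0.63300947 -0.23659289  0.09120053]
blue ((414.87127685546875, 233.28713989257812), (53.134986877441406, 14.129528045654297), 5.710593223571777) [ 0.58655886 -0.23155707  0.00685888]
rim 1302
((608.621826171875, 214.47219848632812), (194.05323791503906, 195.03482055664062), 13.418655395507812)
```

View pics/crop_bay.png

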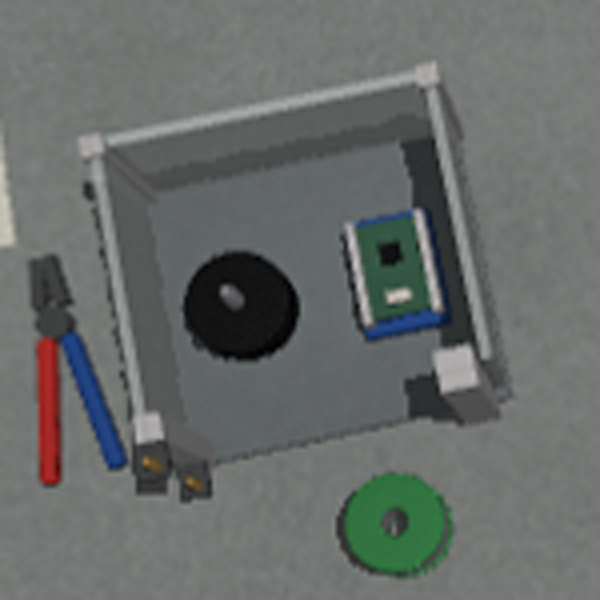

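View pics/a.png

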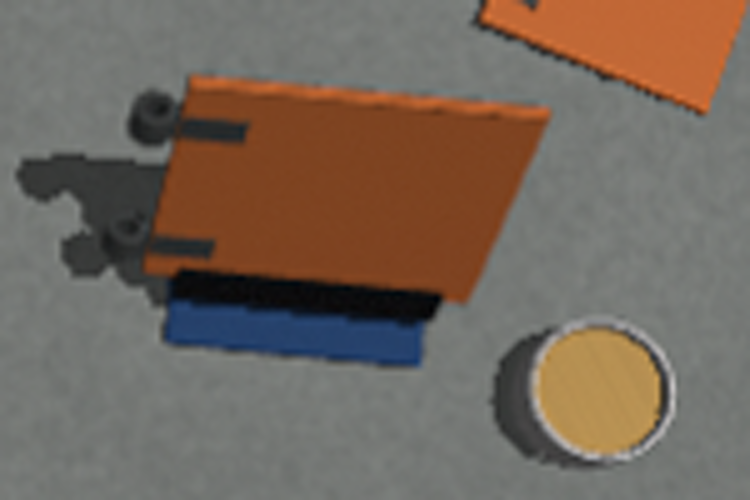

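The bay crop shows the pin tips at crop (152,463) for the upper and (194,484) for the lower. The catch post top is at (458,368), the hinge post top at (147,428), and the rear posts at (91,147) and (428,75). The rack crop shows the door's top edge running from (190,82) to (548,113), with the knuckles on the left (+y).

Run:
```python
from h import *
f=load("top0.npz"); s=load("side0.npz"); C=cloud(f)
cb=lambda x,y:((x+.5)/4-.5+140,(y+.5)/4-.5+150)
cd=lambda x,y:((x+.5)/5-.5+355,(y+.5)/5-.5+170)
# yellow pins
H=hsv(f); m=np.zeros((480,640),bool); m[258:278,168:198]=((H[...,0]>12)&(H[...,0]<32)&(H[...,1]>90))[258:278,168:198]
n,l,st,ce=cv2.connectedComponentsWithStats(m.astype(np.uint8)); print(ce[1:],st[1:,4])
up=onz(f,[cb(152,463)],.120)[0]; lo=onz(f,[cb(194,484)],.040)[0]
cat=onz(f,[cb(458,368)],.112)[0]; hin=onz(f,[cb(147,428)],.112)[0]
r1=onz(f,[cb(91,147)],.104)[0]; r2=onz(f,[cb(428,75)],.104)[0]
for n_,p in zip("up lo cat hin r1 r2".split(),(up,lo,cat,hin,r1,r2)): print(n_,p.round(4))
for uv in (cb(458,368),cb(147,428),cb(91,147),cb(428,75)): print("depth z",C[int(round(uv[1])),int(round(uv[0]))])
yaw=lambda d:np.degrees(np.arctan2(-d[0],d[1]))
print("yaw cat-hin",yaw(hin-cat)+np.degrees(np.arctan2(-4.5,162)) , yaw(hin-cat),"rear",yaw(r1-r2))
# walls via rim points
P=np.load("bay.npz")["P"]; P=P[(P[:,2]>.095)&(P[:,2]<.108)]
for t in (11.5,13.4):
  a=np.radians(t); ex=np.array([np.cos(a),np.sin(a)]);ey=np.array([-np.sin(a),np.cos(a)])
  q=np.c_[P[:,:2]@ex,P[:,:2]@ey]; 
  w=q[q[:,0]>np.percentile(q[:,0],99.5)-.010]; k=np.polyfit(w[:,1],w[:,0],1); print("rear wall extra",np.degrees(-k[0]),len(w))
  w=q[q[:,1]<np.percentile(q[:,1],.5)+.010]; print("right",np.degrees(np.polyfit(w[:,0],w[:,1],1)[0]),len(w))
  w=q[q[:,1]>np.percentile(q[:,1],99.5)-.010]; print("left",np.degrees(np.polyfit(w[:,0],w[:,1],1)[0]),len(w))
# joint LSQ
B=np.array([[-100,86],[-100,86],[-84.5,-76],[-80,86]])/1e3; W=np.array([up,lo,cat,hin])[:,:2]
mb,mw=B.mean(0),W.mean(0); h=((B-mb)[:,0]+1j*(B-mb)[:,1]); g=((W-mw)[:,0]+1j*(W-mw)[:,1]); a=np.angle((g*h.conj()).sum())
Rt=np.array([[np.cos(a),-np.sin(a)],[np.sin(a),np.cos(a)]]); o=mw-Rt@mb
print("bay yaw",np.degrees(a),"origin",o,"res mm",((B@Rt.T+o-W)*1e3).round(1).tolist())
sp=np.array([.60018,.25784]); print("spindle in bay",Rt.T@(sp-o)); 
# door top edge
e=onz(f,[cd(190,80),cd(548,110)],.141); print("top edge",e.round(4),np.linalg.norm(e[0]-e[1]),yaw(e[0]-e[1]),e.mean(0))
m=np.zeros((480,640),bool); m[187:226,383:458]=True; m&=(H[...,0]<18)&(H[...,1]>180)&(f["range_z"]>0.5)
P=C[m]; P=P[(P[:,2]>.03)&(P[:,2]<.15)]
for _ in range(4):
    _,_,vt=np.linalg.svd(P-P.mean(0),full_matrices=False); n=vt[2]; d=(P-P.mean(0))@n; P=P[abs(d)<.004]
n*=np.sign(n[2]); print("normal",n,np.degrees(np.arcsin(n[2])),np.degrees(np.arctan2(-n[1],-n[0])),len(P),"zmax",P[:,2].max())
# blue foot front edge
```

```text
[[177.5 265.5]
 [188.  270.5]] [12 10]
up [0.5003 0.2776 0.12  ]
lo [0.4995 0.2774 0.04  ]
cat [0.5519 0.1235 0.112 ]
hin [0.5197 0.2836 0.112 ]
r1 [0.6737 0.3249 0.104 ]
r2 [0.7155 0.1454 0.104 ]
depth z [0.55095512 0.12366891 0.11288275]
depth z [0.51887694 0.28427409 0.11224304]
depth z [0.67495008 0.32621431 0.10269802]
depth z [0.71479164 0.14398361 0.10830743]
yaw cat-hin 9.788482763963026 11.379623035157614 rear 13.093060883691837
rear wall extra 1.0227484592510894 293
right 0.5693060685394337 245
left 0.7847801938672427 256
rear wall extra -0.15099683965256486 326
right -0.8323728236836585 241
left -0.5088162332376407 288
bay yaw 13.16531352404507 origin [0.61696211 0.21698214] res mm [[-0.3, 0.4], [0.5, 0.6], [0.1, 0.2], [-0.2, -1.1]]
spindle in bay [-0.00703518  0.04360631]
top edge [[ 0.6661 -0.1651  0.141 ]
 [ 0.6535 -0.3129  0.141 ]] 0.1483747720762554 -4.877585479410548 [ 0.6597979  -0.23901866  0.141     ]
normal [-0.89901044  0.08037985  0.4304873 ] 25.4984892486984 -5.109187137623361 2318 zmax 0.1458217386938453
```

```bash
cat >> h.py <<'E'
def tool(st): return np.array(st["tool_pos"]),Rq(st["tool_rot"])
def go(st,target,ydir_deg=None,cmd=None):
    """mm shift in tool axes to world target TCP; turn about tool x so tool y points along world azimuth (mod 180)"""
    p,M=tool(st); sh=M.T@(np.asarray(target)-p)*1e3; t=None
    if ydir_deg is not None:
        a=np.radians(ydir_deg); d=M.T@np.array([np.cos(a),np.sin(a),0]); t=np.arctan2(d[2],d[1]); t=[(t+k*np.pi) for k in(-1,0,1)]
    print("shift",sh.round(1),"turn",np.round(t,3) if t else "")
E
python3 - <<'E'
from plant import manip
from h import *
f=load("top0.npz"); C=cloud(f)
cb=lambda x,y:((x+.5)/4-.5+140,(y+.5)/4-.5+150)
print("tip",onz(f,[cb(226,289),cb(238,303)],.0615).round(4), onz(f,[cb(238,303)],.036))
print("reel hole", onz(f,[cb(395,521)],.040))
a=np.radians(12.9);o=np.array([.6169,.2170]);Rt=np.array([[np.cos(a),-np.sin(a)],[np.sin(a),np.cos(a)]])
for x in(-7,-10,-5,0): print(x,o+Rt@[x/1e3,.045])
st=manip.state(); p,M=tool(st); print(M.round(4),p)
go(st,[.4773,.1637,.15],12.9); go(st,[.4773,.1637,.006],12.9)
E
```

```text
tip [[0.6055 0.2599 0.0615]
 [0.5976 0.2529 0.0615]] [[0.60327445 0.25934997 0.036     ]]
reel hole [[0.47919819 0.16556318 0.04      ]]
-7 [0.60003042 0.2593015 ]
-10 [0.59710613 0.25863175]
-5 [0.60197994 0.259748  ]
0 [0.60685374 0.26086425]
[[-8.000e-04  3.333e-01  9.428e-01]
 [-1.600e-03  9.428e-01 -3.333e-01]
 [-1.000e+00 -1.800e-03 -2.000e-04]] [0.20803583 0.58870361 0.19507576]
shift [  45.5 -310.9  395.5] turn [-2.136  1.006  4.147]
shift [ 189.5 -310.6  395.6] turn [-2.136  1.006  4.147]
```

>>> play_rows:
  plan:
    - [10,-60,76,0.187,-1]
    - [20,-110,140,0.374,-1]
    - [30,-150,190,0.56,-1]
    - [40,-190,240,0.74,-1]
    - [46,-230,290,0.92,-1]
    - [46,-270,340,1.006,-1]
    - [46,-311,394,1.006,-1]
    - [46,-311.6,396.7,1.006,-1]

```text
time: 1.1
tool_pos: [0.475, 0.1672, 0.15]
tool_rot: [0.553, 0.441, 0.553, -0.441]
contact_force: [0.3, 0.2, -0.2]
gripper_width: 0.998
```

>>> play_rows:
  plan:
    - [0,0,0,0,-1]
    - [0,0,0,0,-1]

```text
time: 1.35
tool_pos: [0.4741, 0.1692, 0.1499]
tool_rot: [0.552, 0.441, 0.553, -0.441]
contact_force: [-0.2, -0.0, 0.5]
gripper_width: 0.996
```

Run:
```python
from plant import manip
from h import *
st=manip.state(); print(st["joint_pos"].round(3),st["time"],st["contact_force"]); p,M=tool(st); print(p,M.round(3))
go(st,[.4783,.1648,.006],12.9)
```

```text
[ 0.195 -0.21   1.939  0.     1.414 -0.03 ] 1.35 [-0.17206258 -0.00219823  0.46670969]
[0.47408558 0.16920476 0.14991498] [[-0.001  0.975  0.222]
 [ 0.     0.222 -0.975]
 [-1.    -0.001 -0.   ]]
shift [143.9   3.3   5.3] turn [-3.142e+00 -1.000e-03  3.141e+00]
```

>>> play_rows:
  plan:
    - [40,3.3,5.3,0,-1]
    - [80,3.3,5.3,0,-1]
    - [110,3.3,5.3,0,-1]
    - [130,3.3,5.3,0,-1]
    - [142,3.3,5.3,0,-1]
    - [142,3.3,5.3,0,-1]

```text
time: 2.1
tool_pos: [0.4778, 0.1655, 0.0077]
tool_rot: [0.553, 0.44, 0.554, -0.441]
contact_force: [0.5, 0.2, 0.3]
gripper_width: 0.997
```

Run:
```python
from plant import manip
from h import *
st=manip.state(); print(st["time"],st["contact_force"]); p,M=tool(st); print(p)
go(st,[.4783,.1648,.006],12.9)
f=manip.grab_frame("side"); cv2.imwrite("pics/s1.png",cv2.resize(f["img"][130:280,180:380,::-1],(800,600),interpolation=cv2.INTER_CUBIC))
```

```text
2.1 [0.48561411 0.16908399 0.32852503]
[0.47781718 0.16553511 0.00766223]
shift [1.7 0.3 0.8] turn [-3.140e+00  2.000e-03  3.143e+00]
```

View pics/s1.png

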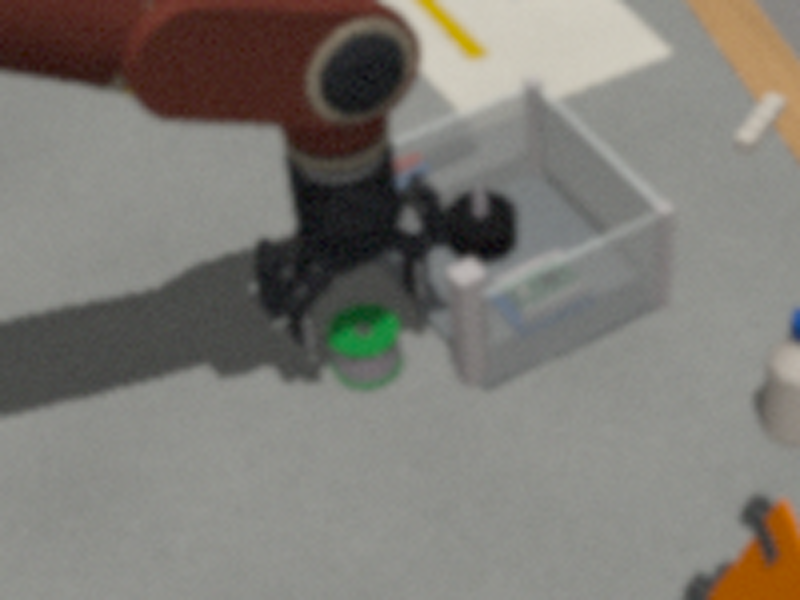

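The reel sits between the open fingers (crop (365,345)), and the spindle is visible at (480,205).

>>> play_rows:
  plan:
    - [0,0,0,0,1]
    - [0,0,0,0,1]
    - [0,0,0,0,1]
    - [0,0,0,0,1]
    - [0,0,0,0,1]
    - [0,0,0,0,1]

```text
time: 2.9
tool_pos: [0.4789, 0.1647, 0.0084]
tool_rot: [0.553, 0.441, 0.553, -0.441]
contact_force: [-0.9, 0.4, -0.1]
gripper_width: -0.002
```

>>> play_rows:
  plan:
    - [-40,0,0,0,1]
    - [-90,0,0,0,1]
    - [-140,0,0,0,1]
    - [-150,0,0,0,1]
    - [-150,0,0,0,1]

```text
time: 3.52
tool_pos: [0.4792, 0.1648, 0.1587]
tool_rot: [0.553, 0.441, 0.553, -0.44]
contact_force: [-0.4, 0.6, -0.2]
gripper_width: -0.0
```

Run:
```python
from plant import manip
from h import *
st=manip.state(); print(st["time"],st["contact_force"]); p,M=tool(st); print(p)
s=manip.grab_frame("side"); t=manip.grab_frame("top"); np.savez("side1.npz",**s); np.savez("top1.npz",**t)
a=cv2.resize(s["img"][110:260,180:330,::-1],(400,400),interpolation=cv2.INTER_CUBIC)
b=cv2.resize(t["img"][160:310,140:290,::-1],(400,400),interpolation=cv2.INTER_CUBIC)
cv2.imwrite("pics/st1.png",np.hstack([a,b]))
```

```text
3.525 [-0.41333499  0.64688879 -0.18051771]
[0.47918958 0.16475246 0.15869203]
```

View pics/st1.png

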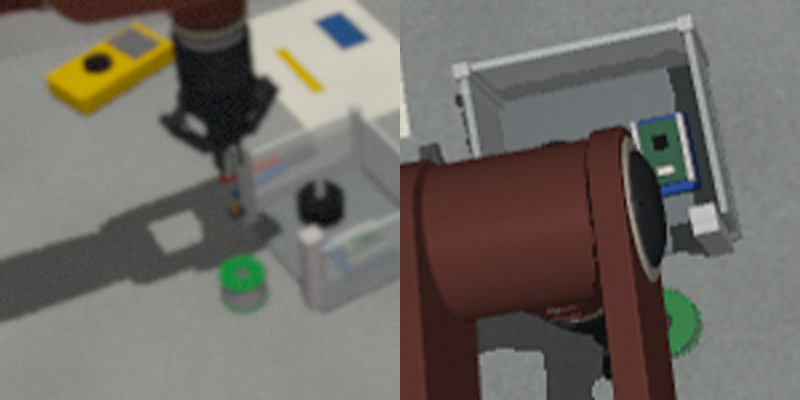

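Run:
```python
from h import *
from plant import manip
s=load("side1.npz");t=load("top1.npz"); s0=load("side0.npz");t0=load("top0.npz")
P=[[.4792,.1648,.1587],[.4783,.1648,.04],[.208,.5887,.195]]
print("side",toproj(s,P).round(1).tolist(),"top",toproj(t,P).round(1).tolist())
for n,f in(("s",s),("t",t)):
    H=hsv(f); m=(H[...,0]>50)&(H[...,0]<80)&(H[...,1]>120); 
    b=(180,240,250,290) if n=="s" else (260,300,220,275); q=np.zeros_like(m); q[b[0]:b[1],b[2]:b[3]]=m[b[0]:b[1],b[2]:b[3]]
    C=cloud(f); Q=C[q]; Q=Q[(Q[:,2]>.03)&(Q[:,2]<.05)]; print(n,len(Q),Q.min(0),Q.max(0))
C=cloud(s); D=C[150:175,255:285]; k=(D[...,2]>.12)&(D[...,2]<.2)&(D[...,0]>.3); print("tip pts", k.sum(), np.median(D[k],0), D[k][:,2].min())
C=cloud(s0); 
D=C[95:112,130:152]; print(np.median(D.reshape(-1,3),0)); k=(D[...,2]>.15)&(D[...,2]<.26); print(k.sum(),D[k].min(0) if k.any() else 0,D[k].max(0) if k.any() else 0)
st=manip.state(); print(st["joint_pos"],st["tool_pos"])
```

```text
side [[266.7, 184.1], [270.4, 213.2], [152.0, 115.4]] top [[229.0, 273.5], [238.7, 280.3], [-25.6, 425.6]]
s 160 [0.45474578 0.13765831 0.03242528] [0.50376095 0.19658923 0.04530503]
t 187 [0.45244982 0.13944332 0.03390692] [0.503699   0.16538086 0.04489608]
tip pts 2 [0.47639203 0.16200737 0.19941599] 0.1990889448023575
[ 0.10373448  2.07770178 -0.55398802]
25 [0.18130342 0.5365811  0.24480439] [0.20468684 0.54701807 0.25886092]
[ 1.84145649e-01 -2.08696213e-01  1.92708317e+00 -1.50322470e-05
  1.42673009e+00 -4.08094376e-02] [0.47770904 0.16444735 0.15620121]
```

Run:
```python
from h import *
s=load("side1.npz");t=load("top1.npz")
C=cloud(s); d=np.abs(C-np.array([.4785,.1648,.20])); k=(d[...,0]<.05)&(d[...,1]<.06)&(C[...,2]>.10)&(C[...,2]<.25)
v,u=np.nonzero(k); 
for z0 in np.arange(.10,.25,.01):
    q=k&(C[...,2]>=z0)&(C[...,2]<z0+.01); P=C[q]
    if len(P): print(z0.round(2),len(P),np.median(P,0).round(3),P.min(0).round(3),P.max(0).round(3))
```

```text
0.19 8 [0.477 0.158 0.199] [0.47  0.154 0.194] [0.484 0.165 0.2  ]
0.2 23 [0.479 0.157 0.206] [0.466 0.152 0.201] [0.493 0.168 0.21 ]
0.21 30 [0.479 0.157 0.216] [0.466 0.152 0.21 ] [0.494 0.166 0.22 ]
0.22 29 [0.481 0.157 0.224] [0.467 0.152 0.22 ] [0.495 0.167 0.229]
0.23 32 [0.482 0.156 0.236] [0.46 0.15 0.23] [0.51  0.164 0.24 ]
0.24 81 [0.478 0.157 0.246] [0.451 0.145 0.24 ] [0.517 0.181 0.25 ]
```

The shut fingertips are at real z≈0.195 while the state says 0.158, so the reported TCP is about 36 mm too low. That explains the miss above the 40 mm reel: the fingers closed over it. I'll correct for this, open up and go down again.

>>> play_rows:
  plan:
    - [0,0.8,-1.3,0,-1]
    - [0,0.8,-1.3,0,-1]
    - [40,0.8,-1.3,0,-1]
    - [90,0.8,-1.3,0,-1]
    - [130,0.8,-1.3,0,-1]
    - [155,0.8,-1.3,0,-1]
    - [170,0.8,-1.3,0,-1]
    - [170,0.8,-1.3,0,-1]

```text
time: 4.62
tool_pos: [0.4785, 0.166, -0.0127]
tool_rot: [0.552, 0.44, 0.554, -0.441]
contact_force: [0.0, 0.2, 0.1]
gripper_width: 1.0
```

Run:
```python
from plant import manip
from h import *
st=manip.state(); print(st["time"],st["contact_force"]); p,M=tool(st); print(p)
s=manip.grab_frame("side"); np.savez("side2.npz",**s); C=cloud(s)
for cx,cy in((.435,.155),(.522,.175)):
    k=(abs(C[...,0]-cx)<.02)&(abs(C[...,1]-cy)<.022)&(C[...,2]>.008)&(C[...,2]<.07); P=C[k]; P=P[np.argsort(P[:,2])]; print(len(P),P[:6].round(3).tolist())
```

```text
4.625 [0.04878858 0.16839942 0.11631254]
[ 0.47848917  0.16596954 -0.01271021]
46 [[0.454, 0.162, 0.008], [0.455, 0.164, 0.015], [0.454, 0.168, 0.024], [0.454, 0.167, 0.03], [0.454, 0.161, 0.04], [0.434, 0.147, 0.04]]
64 [[0.542, 0.174, 0.008], [0.541, 0.193, 0.008], [0.504, 0.157, 0.011], [0.505, 0.158, 0.015], [0.505, 0.16, 0.017], [0.521, 0.186, 0.035]]
```

>>> play_rows:
  plan:
    - [10,0,0,0,-1]
    - [17,0,0,0,-1]
    - [17,0,0,0,1]
    - [17,0,0,0,1]
    - [17,0,0,0,1]
    - [17,0,0,0,1]
    - [17,0,0,0,1]
    - [17,0,0,0,1]

```text
time: 5.68
tool_pos: [0.48, 0.1663, -0.0281]
tool_rot: [0.553, 0.441, 0.553, -0.44]
contact_force: [1.2, -0.5, 2.8]
gripper_width: 0.629
```

>>> play_rows:
  plan:
    - [-50,0,0,0,1]
    - [-100,0,0,0,1]
    - [-145,0,0,0,1]
    - [-150,0,0,0,1]
    - [-150,0,0,0,1]

```text
time: 6.3
tool_pos: [0.4784, 0.1659, 0.1198]
tool_rot: [0.552, 0.44, 0.554, -0.441]
contact_force: [0.5, -0.7, -2.4]
gripper_width: 0.632
```

Run:
```python
from plant import manip
from h import *
for i in range(3):
    s=manip.grab_frame("side"); st=manip.state(); print(st["time"],st["gripper_width"],st["contact_force"].round(2),st["tool_pos"].round(4))
np.savez("side3.npz",**s); C=cloud(s); H=hsv(s); m=(H[...,0]>50)&(H[...,0]<80)&(H[...,1]>120); q=np.zeros_like(m); q[100:230,230:310]=m[100:230,230:310]
P=C[q]; z=np.percentile(P[:,2],95); print(len(P),P.min(0),P.max(0),z)
cv2.imwrite("pics/s3.png",cv2.resize(s["img"][110:260,180:380,::-1],(800,600),interpolation=cv2.INTER_CUBIC))
```

```text
6.35 0.6333488643049674 [-0.13 -1.08 -2.62] [0.4777 0.1658 0.1187]
6.4 0.6298826874778131 [-0.31 -0.4  -1.38] [0.4775 0.1658 0.1183]
6.45 0.6313990032455952 [-0.19 -0.78 -2.54] [0.4775 0.1658 0.1184]
166 [0.45498464 0.13947937 0.16704438] [0.50648529 0.19297325 0.22287071] 0.19035457591166827
```

View pics/s3.png

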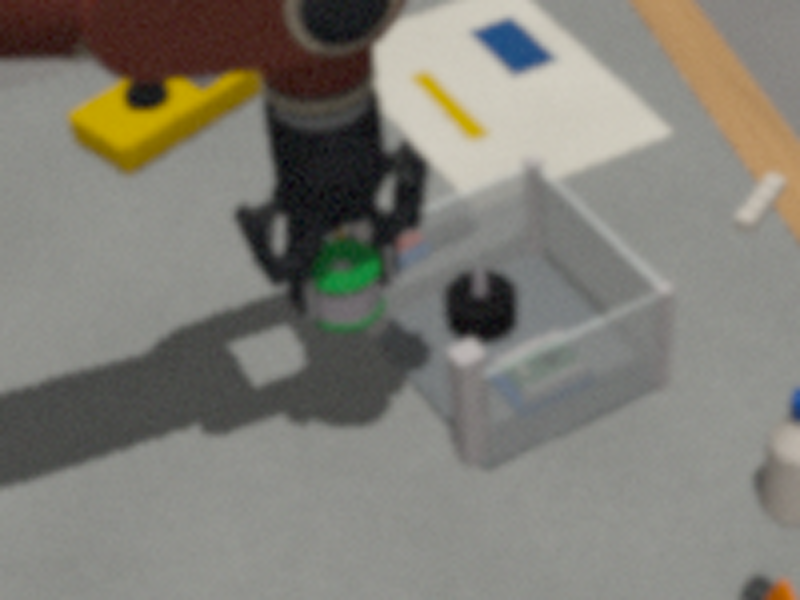

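The reel is held between the pads at crop (345,285), and the spindle stands at (480,270–297). Now I'll locate the spindle from both views.

Run:
```python
from h import *
from plant import manip
s=load("side3.npz"); t=load("top0.npz"); s2=load("side1.npz")
print("side tip",onz(s,[(299.9,177.3)],.0615).round(4),"foot",onz(s,[(300.1,184.5)],.036).round(4))
# black base top
for n,f,b in(("side",s,(170,198,288,312)),("top",t,(205,245,182,220))):
    H=hsv(f); C=cloud(f); m=np.zeros((480,640),bool); m[b[0]:b[1],b[2]:b[3]]=(H[...,2]<50)[b[0]:b[1],b[2]:b[3]]
    q=m&(abs(C[...,2]-.036)<.004); P=C[q]; (c,r)=cv2.minEnclosingCircle(P[:,:2].astype(np.float32)); print(n,len(P),np.round(c,4),round(r,4))
    b=np.array(b); D=C[b[0]:b[1],b[2]:b[3]]; k=(D[...,2]>.045)&(D[...,2]<.07)&(abs(D[...,0]-.603)<.02)&(abs(D[...,1]-.258)<.02); print(" shaft",k.sum(),D[k].mean(0).round(4) if k.any() else "",D[k][:,2].max() if k.any() else "")
# reel held: fit circle to top flange rays
H=hsv(s); m=(H[...,0]>50)&(H[...,0]<80)&(H[...,1]>120)&(H[...,2]>90); q=np.zeros_like(m); q[165:190,250:280]=m[165:190,250:280]; C=cloud(s); P=C[q]; P=P[(P[:,2]>.178)&(P[:,2]<.198)];print("reel top",len(P),P.min(0).round(4),P.max(0).round(4))
st=manip.state(); print(st["tool_pos"]); go(st,[.6025,.2595,.1184],12.9)
```

```text
side tip [[0.6071 0.2633 0.0615]] foot [[0.6047 0.2577 0.036 ]]
side 118 [0.6064 0.2585] 0.0306
 shaft 13 [0.6065 0.2615 0.0547] 0.06013229717334534
top 481 [0.6036 0.2602] 0.03
 shaft 22 [0.6024 0.2593 0.0548] 0.06372705874296147
reel top 79 [0.4573 0.1395 0.1812] [0.5025 0.17   0.192 ]
[0.47752122 0.16575989 0.11835009]
shift [ -0.8 142.7 -63.5] turn [-3.142 -0.     3.141]
```

>>> play_rows:
  plan:
    - [0,50,-22,0,1]
    - [0,95,-41,0,1]
    - [0,130,-57,0,1]
    - [0,145.3,-63.4,0,1]
    - [30,145.3,-63.4,0,1]
    - [55,145.3,-63.4,0,1]
    - [65,145.3,-63.4,0,1]
    - [65,145.3,-63.4,0,1]

```text
time: 7.45
tool_pos: [0.6057, 0.26, 0.0544]
tool_rot: [0.552, 0.44, 0.554, -0.442]
contact_force: [-1.0, 0.3, -3.4]
gripper_width: 0.636
```

Run:
```python
from plant import manip
from h import *
s=manip.grab_frame("side"); t=manip.grab_frame("top")
for f in(s,t): st=manip.state(); print(st["time"],st["gripper_width"],st["contact_force"].round(2),st["tool_pos"].round(4))
np.savez("side4.npz",**s); np.savez("top4.npz",**t)
a=cv2.resize(s["img"][110:230,240:360,::-1],(400,400),interpolation=cv2.INTER_CUBIC)
b=cv2.resize(t["img"][160:280,160:280,::-1],(400,400),interpolation=cv2.INTER_CUBIC)
cv2.imwrite("pics/st4.png",np.hstack([a,b]))
go(st,[.605,.260,.05],12.9)
```

```text
7.55 0.6307030357572461 [-0.17  0.28 -1.84] [0.6074 0.2605 0.0571]
7.55 0.6307030357572461 [-0.17  0.28 -1.84] [0.6074 0.2605 0.0571]
shift [ 7.1 -2.5 -0. ] turn [-3.142 -0.     3.141]
```

View pics/st4.png

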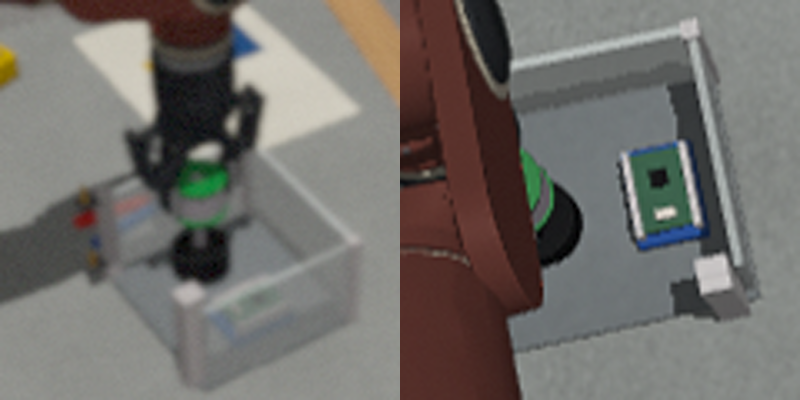

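The spindle shaft (left crop x≈201) is nearly under the reel (x≈203). I'll trim by 2 mm and lower partway.

>>> play_rows:
  plan:
    - [0,-2,0,0,1]
    - [10,-2,0,0,1]
    - [20,-2,0,0,1]
    - [28,-2,0,0,1]
    - [34,-2,0,0,1]
    - [34,-2,0,0,1]

```text
time: 8.3
tool_pos: [0.6044, 0.2597, 0.0214]
tool_rot: [0.553, 0.44, 0.553, -0.441]
contact_force: [0.2, -0.5, -2.7]
gripper_width: 0.629
```

>>> play_rows:
  plan:
    - [5,0,0,0,1]
    - [9,0,0,0,1]
    - [12,0,0,0,1]
    - [12,0,0,0,1]

```text
time: 8.8
tool_pos: [0.6047, 0.2599, 0.01]
tool_rot: [0.553, 0.441, 0.553, -0.441]
contact_force: [0.2, -0.2, -1.4]
gripper_width: 0.628
```

>>> play_rows:
  plan:
    - [1.5,0,0,0,1]
    - [3,0,0,0,1]
    - [3,0,0,0,1]

```text
time: 9.18
tool_pos: [0.6052, 0.26, 0.0079]
tool_rot: [0.553, 0.441, 0.553, -0.441]
contact_force: [-1.1, -0.6, 1.1]
gripper_width: 0.633
```

>>> play_rows:
  plan:
    - [0,0,0,0,-1]
    - [0,0,0,0,-1]
    - [0,0,0,0,-1]
    - [-10,0,0,0,-1]
    - [-60,0,0,0,-1]
    - [-115,0,0,0,-1]
    - [-150,0,0,0,-1]
    - [-150,0,0,0,-1]

```text
time: 10.18
tool_pos: [0.6078, 0.2608, 0.1633]
tool_rot: [0.555, 0.443, 0.551, -0.438]
contact_force: [-0.1, -0.2, 0.5]
gripper_width: 0.999
```

Run:
```python
from plant import manip
from h import *
st=manip.state(); print(st["time"],st["contact_force"].round(2),st["tool_pos"].round(4))
s=manip.grab_frame("side"); C=cloud(s); H=hsv(s); m=(H[...,0]>50)&(H[...,0]<80)&(H[...,1]>120); q=np.zeros_like(m); q[150:205,285:318]=m[150:205,285:318]
P=C[q]; P=P[P[:,2]>.05]; print(len(P),P.min(0).round(4),P.max(0).round(4),np.percentile(P[:,2],[50,90]))
# target: door top edge; centre from top cam z=.141
go(st,[.6598,-.2390,st["tool_pos"][2]],-5)
```

```text
10.175 [-0.09 -0.23  0.54] [0.6078 0.2608 0.1633]
134 [ 0.3106 -0.7468  0.0645] [0.6296 0.2915 0.9919] [0.07651119 0.07885648]
shift [ -0.9 -60.9 498.8] turn [-2.829  0.312  3.454]
```

The reel is seated: its top is at 0.0765 against 0.076 expected. Next is the door.

>>> play_rows:
  plan:
    - [0,-8,61,0.1,-1]
    - [0,-16,122,0.2,-1]
    - [0,-24,183,0.312,-1]
    - [0,-32,244,0.312,-1]
    - [0,-40,305,0.312,-1]
    - [0,-48,366,0.312,-1]
    - [0,-56,427,0.312,-1]
    - [0,-60,475,0.312,-1]

```text
time: 11.22
tool_pos: [0.651, -0.2185, 0.1546]
tool_rot: [-0.476, -0.521, -0.479, 0.522]
contact_force: [0.4, -0.1, 0.9]
gripper_width: 1.001
```

>>> play_rows:
  plan:
    - [0,0,0,0,-1]
    - [0,0,0,0,-1]

```text
time: 11.48
tool_pos: [0.6515, -0.2156, 0.1553]
tool_rot: [-0.477, -0.521, -0.479, 0.522]
contact_force: [-0.0, 0.1, -0.0]
gripper_width: 0.996
```

Run:
```python
from plant import manip
from h import *
s=manip.grab_frame("side"); st=manip.state(); print(st["time"],st["joint_pos"].round(2),st["tool_pos"].round(4))
np.savez("side5.npz",**s)
go(st,[.6545,-.2305,.082],-5)
C=cloud(s); H=hsv(s); v,u=np.mgrid[:480,:640]; m=(H[...,0]<18)&(H[...,1]>180)&(u>345)&(u<400)&(v>250)&(v<335)
P=C[m]; P=P[(P[:,2]<.16)&(P[:,2]>.01)]; T=P[P[:,2]>np.percentile(P[:,2],99)-.006]; print("door side-view zmax",P[:,2].max(),"top pts",T.mean(0),T.min(0),T.max(0))
```

```text
11.525 [-0.43  0.22  1.5   0.    1.43 -0.34] [ 0.6517 -0.2151  0.1558]
shift [73.8  4.3 15.2] turn [-3.140e+00  1.000e-03  3.143e+00]
door side-view zmax 0.14337106629468976 top pts [ 0.65511763 -0.24160149  0.13809004] [ 0.64556722 -0.31003332  0.13445819] [ 0.66351762 -0.16466493  0.14337107]
```

>>> play_rows:
  plan:
    - [0,4,15,0,-1]
    - [30,4,15,0,-1]
    - [55,4,15,0,-1]
    - [70,4,15,0,-1]
    - [75,4,15,0,-1]
    - [75,4,15,0,-1]

```text
time: 12.28
tool_pos: [0.6555, -0.2318, 0.0829]
tool_rot: [0.478, 0.521, 0.478, -0.521]
contact_force: [-0.2, -0.5, -0.0]
gripper_width: 1.005
```

>>> play_rows:
  plan:
    - [0,0,0,0,0.2]
    - [0,0,0,0,0.6]
    - [0,0,0,0,1]
    - [0,0,0,0,1]
    - [0,0,0,0,1]
    - [0,0,0,0,1]

```text
time: 13.02
tool_pos: [0.6536, -0.2317, 0.0835]
tool_rot: [-0.477, -0.52, -0.479, 0.522]
contact_force: [-5.8, 0.8, 6.4]
gripper_width: 0.147
```

Run:
```python
from plant import manip
from h import *
s=manip.grab_frame("side"); st=manip.state(); print(st["time"],st["tool_pos"].round(4),st["gripper_width"],st["contact_force"],st["ft_torque"])
cv2.imwrite("pics/s6.png",cv2.resize(s["img"][200:350,300:450,::-1],(600,600),interpolation=cv2.INTER_CUBIC))
p,M=tool(st); print(M.round(3))
```

```text
13.075 [ 0.6536 -0.2317  0.0836] 0.14407717015357602 [-5.23091853  0.67761452  6.85740925] [ 0.27409979  1.81030273 -0.06938438]
[[-0.005  0.996 -0.087]
 [ 0.    -0.087 -0.996]
 [-1.    -0.005 -0.   ]]
```

View pics/s6.png

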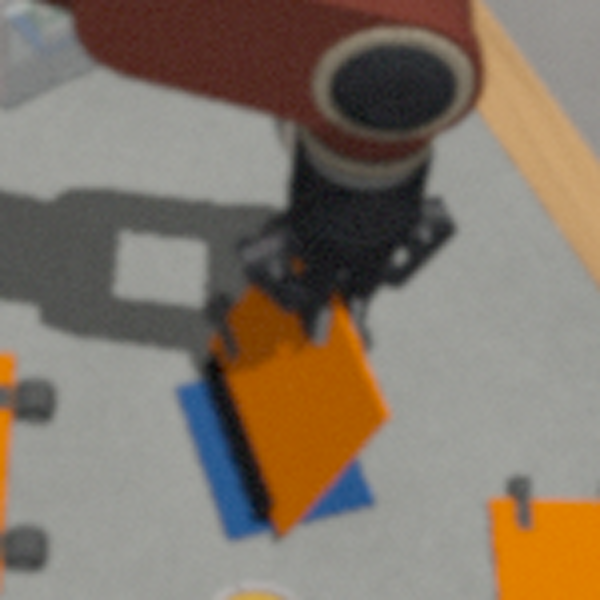

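The door is gripped at its top edge (crop (330,310)), still tilted, with an opening of 12 mm. Drawing it out along its own z.

>>> play_rows:
  plan:
    - [-4.5,3,0,0,1]
    - [-9,5.2,0,0,1]
    - [-13.6,7.3,0,0,1]
    - [-18,9.4,0,0,1]
    - [-18,9.4,0,0,1]

```text
time: 13.7
tool_pos: [0.6578, -0.2313, 0.0963]
tool_rot: [-0.472, -0.518, -0.483, 0.525]
contact_force: [-11.5, 1.5, -1.4]
gripper_width: 0.132
```

>>> play_rows:
  plan:
    - [-8,3,0,0,1]
    - [-16,7,0,0,1]
    - [-24,10.5,0,0,1]
    - [-32,14,0,0,1]
    - [-40,17.5,0,0,1]
    - [-40,17.5,0,0,1]

```text
time: 14.45
tool_pos: [0.6825, -0.2343, 0.1409]
tool_rot: [0.478, 0.521, 0.477, -0.521]
contact_force: [-0.8, 0.1, -2.3]
gripper_width: 0.055
```

Run:
```python
from plant import manip
from h import *
s=manip.grab_frame("side"); st=manip.state(); print(st["time"],st["tool_pos"].round(4),st["gripper_width"],st["contact_force"],st["ft_torque"])
C=cloud(s); H=hsv(s); v,u=np.mgrid[:480,:640]; m=(H[...,0]<18)&(H[...,1]>180)&(u>345)&(u<410)&(v>200)&(v<335)
P=C[m]; P=P[(P[:,2]<.25)&(P[:,2]>.01)]
for _ in range(4):
    c=np.median(P,0) if _==0 else P.mean(0); _1,_2,vt=np.linalg.svd(P-c,full_matrices=False); n=vt[2]; d=(P-c)@n; P=P[abs(d)<.006]
print("tilt",np.degrees(np.arcsin(abs(n[2]))),"n",n,P.min(0),P.max(0),len(P))
```

```text
14.5 [ 0.6823 -0.2342  0.1407] 0.050214749857101976 [ 0.0811885  -0.0849094  -2.19628114] [ 0.03130438 -0.00273727  0.00599663]
tilt 0.2468508170775375 n [-0.99689577  0.0786146  -0.00430835] [ 0.67200417 -0.31412862  0.07382327] [ 0.68590021 -0.16861291  0.19596301] 769
```

The door is out and hangs vertical in the grip (tilt 0.2°, load 2.2 N). Lifting it and carrying it to a point in front of the bay.

>>> play_rows:
  plan:
    - [-30,0,0,0,1]
    - [-60,-15,-22,-0.04,1]
    - [-70,-45,-65,-0.09,1]
    - [-70,-80,-115,-0.14,1]
    - [-70,-120,-170,-0.19,1]
    - [-70,-160,-228,-0.24,1]
    - [-70,-200,-286,-0.29,1]
    - [-70,-240,-343,-0.312,1]

```text
time: 15.5
tool_pos: [0.4857, 0.1053, 0.2105]
tool_rot: [0.553, 0.441, 0.553, -0.44]
contact_force: [1.9, 0.6, -2.4]
gripper_width: 0.051
```

>>> play_rows:
  plan:
    - [0,0,0,0,1]
    - [0,0,0,0,1]

```text
time: 15.75
tool_pos: [0.487, 0.1038, 0.2106]
tool_rot: [0.553, 0.441, 0.553, -0.44]
contact_force: [-0.5, -0.3, -2.0]
gripper_width: 0.048
```

Run:
```python
from plant import manip
from h import *
s=manip.grab_frame("side"); st=manip.state(); print(st["time"],st["tool_pos"].round(4),st["gripper_width"],st["contact_force"])
go(st,[.440,.184,.120],12.9)
```

```text
15.8 [0.4872 0.1032 0.2105] 0.048815891134397306 [ 0.07017656 -0.03126324 -1.96726917]
shift [ 90.4 -28.1 -89.3] turn [-3.142e+00 -1.000e-03  3.141e+00]
```

>>> play_rows:
  plan:
    - [0,-10,-40,0,1]
    - [0,-20,-75,0,1]
    - [0,-28,-89,0,1]
    - [30,-28,-89,0,1]
    - [60,-28,-89,0,1]
    - [80,-28,-89,0,1]
    - [90,-28,-89,0,1]
    - [90,-28,-89,0,1]

```text
time: 16.8
tool_pos: [0.4398, 0.1835, 0.1199]
tool_rot: [0.553, 0.441, 0.553, -0.441]
contact_force: [-0.1, 0.5, -1.5]
gripper_width: 0.048
```

Run:
```python
from plant import manip
from h import *
s=manip.grab_frame("side"); t=manip.grab_frame("top"); st=manip.state(); print(st["time"],st["tool_pos"].round(4),st["gripper_width"],st["contact_force"])
np.savez("side7.npz",**s); np.savez("top7.npz",**t)
a=cv2.resize(s["img"][140:290,210:310,::-1],(400,600),interpolation=cv2.INTER_CUBIC)
b=cv2.resize(t["img"][200:350,160:260,::-1],(400,600),interpolation=cv2.INTER_CUBIC)
cv2.imwrite("pics/st7.png",np.hstack([a,b]))
C=cloud(s); H=hsv(s); v,u=np.mgrid[:480,:640]; m=(H[...,0]<18)&(H[...,1]>180)&(u>215)&(u<320)&(v>140)&(v<280)
P=C[m]; P=P[(P[:,2]<.25)&(P[:,2]>.01)]
for _ in range(4):
    c=np.median(P,0) if _==0 else P.mean(0); _1,_2,vt=np.linalg.svd(P-c,full_matrices=False); n=vt[2]; d=(P-c)@n; P=P[abs(d)<.006]
n*=-np.sign(n[0]); print("tilt",np.degrees(np.arcsin(n[2])),"yaw",np.degrees(np.arctan2(-n[1],-n[0])),P.min(0),P.max(0),len(P))
vv,uu=np.nonzero(m); print("px box",uu.min(),uu.max(),vv.min(),vv.max())
```

```text
16.9 [0.4407 0.1841 0.1214] 0.04706779870844471 [-0.28221247 -0.17781795 -1.76415166]
tilt -0.13397221980581425 yaw 12.616817054693696 [0.43245607 0.10452353 0.04625914] [0.45681215 0.21172285 0.17591144] 334
px box 241 268 167 225
```

View pics/st7.png

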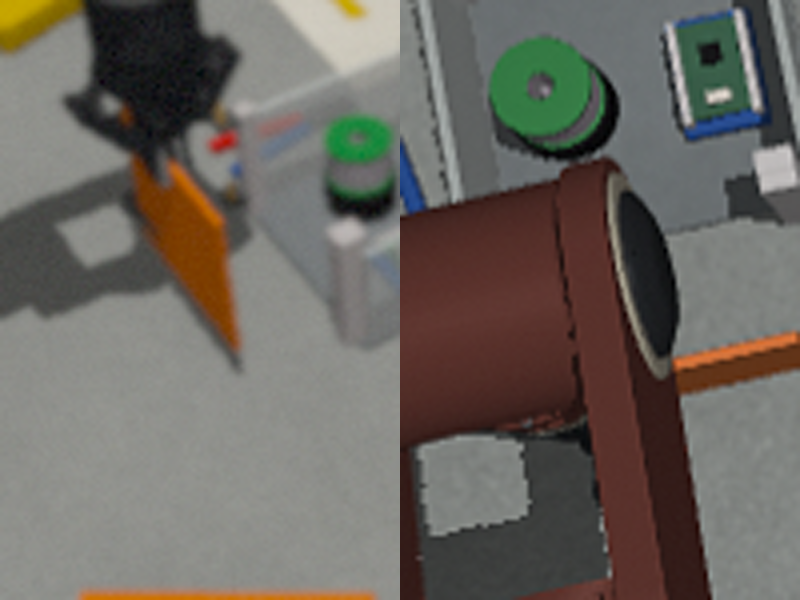

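Left crop: the door hangs upright in front of the bay, free edge from (222,215) to (240,348). Right crop: the reel on the spindle at (545,90) and the door's top edge at (735,362). Measuring the door's pose in the grip.

Run:
```python
from h import *
from plant import manip
s=load("side7.npz"); t=load("top7.npz")
a=np.radians(12.9); ex=np.array([np.cos(a),np.sin(a),0]); ey=np.array([-np.sin(a),np.cos(a),0])
def inplane(f,box,zr):
    C=cloud(f);H=hsv(f); m=np.zeros((480,640),bool); b=box; m[b[0]:b[1],b[2]:b[3]]=((H[...,0]<18)&(H[...,1]>150))[b[0]:b[1],b[2]:b[3]]
    return m,C
m,C=inplane(s,(140,240,235,285),0)
P=C[m]; P=P[(P[:,2]>.05)&(P[:,2]<.17)]; D=np.median(P@ex); print("front face side-cam bay-x coord",D)
v,u=np.nonzero(m); d=rays(s,np.c_[u,v]); q=s["origin"]+d*((D-s["origin"]@ex)/(d@ex))[:,None]
Y=q@ey; Z=q[:,2]; print("Y",Y.min(),Y.max(),"Z",Z.min(),Z.max())
# free edge: per image row, largest u -> but right border; bottom border: per-column largest v
rows=np.unique(v); fe=np.array([[Z[v==r][np.argmin(Y[v==r])],Y[v==r].min()] for r in rows]); k=(fe[:,0]>.06)&(fe[:,0]<.16)
print("free edge dY/dZ deg",np.degrees(np.polyfit(fe[k,0],fe[k,1],1)[0]),np.median(fe[k,1]),k.sum())
cols=np.unique(u); be=np.array([[Y[u==c][np.argmax(v[u==c])],Z[u==c][np.argmax(v[u==c])]] for c in cols]); print("bottom",be[::3].round(4).tolist())
te=np.array([[Y[u==c][np.argmin(v[u==c])],Z[u==c][np.argmin(v[u==c])]] for c in cols]); print("top",te[::3].round(4).tolist())
# top cam: door strip right end
m,C=inplane(t,(270,310,225,275),0); P=C[m]; k=(P[:,2]>.165)&(P[:,2]<.2); P=P[k]; print("top cam strip",k.sum(),"z med",np.median(P[:,2]))
if len(P): print("x",np.percentile(P@ex,[2,50,98]),"y",(P@ey).min(),"slope deg",np.degrees(-np.polyfit(P@ey,P@ex,1)[0]))
pin=np.array([.4999,.2774,0]); print("pin in (ex,ey)",pin@ex,pin@ey); st=manip.state(); print("tcp",st["tool_pos"]@ex,st["tool_pos"]@ey,st["tool_pos"])
```

```text
front face side-cam bay-x coord 0.4688151341390213
Y -0.04387981885247519 0.15451800548332198 Z 0.044599508995392 0.28396124405064127
free edge dY/dZ deg 10.828448532430807 0.001783570286641304 23
bottom [[0.1541, 0.1567], [0.1496, 0.1085], [0.1399, 0.0747], [0.1266, 0.0512], [0.1083, 0.0446], [0.0872, 0.0494], [0.0679, 0.0485], [0.049, 0.0476], [0.0303, 0.0467], [0.012, 0.0459]]
top [[0.1508, 0.1666], [0.127, 0.1795], [0.1189, 0.1434], [0.1031, 0.1318], [0.0722, 0.1743], [0.0508, 0.1866], [0.0336, 0.1848], [0.0155, 0.1876], [-0.0183, 0.2621], [-0.0386, 0.2834]]
top cam strip 106 z med 0.1732414120914213
x [0.46585947 0.46837074 0.47144396] y -0.0007302181181183274 slope deg 0.14133574125991413
pin in (ex,ey) 0.5492127031576297 0.1587960222747703
tcp 0.47064277815301675 0.0810310723863902 [0.44067412 0.184057   0.12142952]
```

Run:
```python
from h import *
from plant import manip
a=np.radians(12.9); ex=np.array([np.cos(a),np.sin(a),0]); ey=np.array([-np.sin(a),np.cos(a),0])
T=[manip.grab_frame("top") for _ in range(4)]; S=[manip.grab_frame("side") for _ in range(4)]
for n,F,b,zr in(("top",T,(270,310,225,275),(.168,.19)),):
    Q=[]
    for f in F:
        C=cloud(f);H=hsv(f); v,u=np.mgrid[:480,:640]; m=(H[...,0]<18)&(H[...,1]>150)&(v>=b[0])&(v<b[1])&(u>=b[2])&(u<b[3])
        P=C[m]; P=P[P[:,2]>.10]; Q.append(P)
    P=np.vstack(Q); np.save("P.npy",P); print(len(P),P[:,2].min(),P[:,2].max())
    # top strip = highest per Y bin
    Y=P@ey; 
    for y0 in np.arange(-.002,.08,.008):
        k=(Y>=y0)&(Y<y0+.008); 
        if k.sum()>5: z=P[k,2]; print(round(y0,3),k.sum(),np.percentile(z,[50,80,95]).round(4))
# side: knuckle region cloud
tcp=manip.state()["tool_pos"]; 
K=np.array([0,0,0])+ex*.4706+ey*.1605
for z in(.062+.008,.142+.008): print("expect",toproj(S[0],K+[0,0,z]).round(1),toproj(T[0],K+[0,0,z]).round(1))
C=np.mean([cloud(f) for f in S],0)
k=(abs(C@ey-.1605)<.02)&(abs(C@ex-.4706)<.02)&(C[...,2]>.03)&(C[...,2]<.17)
v,u=np.nonzero(k); print(k.sum()); H=hsv(S[0])
for vv,uu in list(zip(v,u))[::3]: p=C[vv,uu]; print(uu,vv,(p@ex).round(4),(p@ey).round(4),p[2].round(4),H[vv,uu])
```

```text
968 0.10012284821928796 1.0881673965811551
-0.002 125 [0.1523 0.1736 0.1757]
0.006 110 [0.1657 0.1747 0.1766]
0.014 118 [0.167  0.1746 0.1764]
0.022 142 [0.173  0.4014 0.4113]
0.03 118 [0.1647 0.1746 0.1761]
0.038 104 [0.1675 0.1748 0.176 ]
0.046 112 [0.1655 0.1736 0.1764]
0.054 97 [0.1573 0.1739 0.1757]
0.062 30 [0.1169 0.1363 0.1597]
expect [[243.7 190.1]] [[189.8 304.8]]
expect [[239.9 170.3]] [[179.  302.6]]
55
237 167 0.4676 0.1719 0.1562 [45  5 95]
239 168 0.4724 0.1699 0.1515 [ 10 117  61]
241 169 0.4689 0.144 0.1675 [ 12 219  86]
243 180 0.4694 0.1462 0.1229 [ 10 139 110]
243 183 0.4794 0.1799 0.0803 [ 12 148  95]
244 185 0.4689 0.1445 0.1042 [ 11 186 103]
243 187 0.4733 0.1693 0.0747 [ 14 101  68]
242 188 0.4686 0.1668 0.0749 [17 47 49]
245 188 0.4692 0.1415 0.0941 [ 15 255 103]
243 189 0.4712 0.1671 0.0691 [ 5 99 59]
242 190 0.4639 0.1569 0.0766 [45 23 45]
245 190 0.4689 0.1441 0.0839 [ 13 224  98]
244 191 0.4685 0.1536 0.0725 [  7 114  65]
243 192 0.4666 0.1591 0.065 [20 17 46]
246 192 0.4699 0.1412 0.0773 [ 12 203  93]
244 193 0.4677 0.1548 0.0635 [ 6 28 46]
245 194 0.4742 0.1661 0.0467 [ 9 65 63]
246 196 0.4694 0.1468 0.0561 [ 12 119  73]
248 200 0.4741 0.1486 0.0347 [ 12 137  95]
```

Run:
```python
from h import *
from plant import manip
a=np.radians(12.9); ex=np.array([np.cos(a),np.sin(a),0]); ey=np.array([-np.sin(a),np.cos(a),0])
s=load("side7.npz"); s2=load("side5.npz"); t0=load("top0.npz")
for n,f in(("7",s),("5",s2)):
    H=hsv(f); v,u=np.mgrid[:480,:640]; m=(H[...,0]>10)&(H[...,0]<30)&(H[...,1]>70)&(u>258)&(u<276)&(v>160)&(v<196)
    k,l,st,ce=cv2.connectedComponentsWithStats(m.astype(np.uint8))
    for c,x in zip(ce[1:],st[1:]):
        if x[4]>=2:
            z=.119 if c[1]<178 else .039; p=onz(f,[c],z)[0]; print(n,c.round(1),x[4],"z",z,p.round(4),"ex,ey",(p@ex).round(4),(p@ey).round(4))
# catch post in both cams, using top at z=.112
for n,f in(("side",s),("top",t0)):
    C=cloud(f); k=(abs(C[...,2]-.112)<.003)&(abs(C@ex-.5648)<.014)&(abs(C@ey+.003)<.014); P=C[k]; print(n,"catch top",k.sum(),((P@ex).min()+(P@ex).max())/2,((P@ey).min()+(P@ey).max())/2)
st=manip.state(); print(st["time"],st["tool_pos"])
```

```text
7 [264.3 168.4] 16 z 0.119 [0.4997 0.2797 0.119 ] ex,ey 0.5495 0.1611
7 [261.2 192. ] 42 z 0.039 [0.4769 0.266  0.039 ] ex,ey 0.5243 0.1529
7 [267.2 188.3] 9 z 0.039 [0.4995 0.2756 0.039 ] ex,ey 0.5484 0.1572
5 [264.7 167.3] 16 z 0.119 [0.5021 0.2841 0.119 ] ex,ey 0.5529 0.1649
5 [267.3 187.6] 9 z 0.039 [0.5008 0.279  0.039 ] ex,ey 0.5505 0.1602
side catch top 32 0.5652966239206331 0.001664700242345774
top catch top 97 0.5651570592548409 -0.0009443975735499675
17.3 [0.43993405 0.18430615 0.1207174 ]
```

>>> play_rows:
  plan:
    - [0,20,0.7,0,1]
    - [0,40,0.7,0,1]
    - [0,60,0.7,0,1]
    - [0,72,0.7,0,1]
    - [0,79.4,0.7,0,1]
    - [0,79.4,0.7,0,1]
    - [0,79.4,0.7,0,1]

```text
time: 18.18
tool_pos: [0.5169, 0.2012, 0.1203]
tool_rot: [0.553, 0.441, 0.553, -0.441]
contact_force: [1.6, 0.7, -2.6]
gripper_width: 0.049
```

Run:
```python
from plant import manip
from h import *
a=np.radians(12.9); ex=np.array([np.cos(a),np.sin(a),0]); ey=np.array([-np.sin(a),np.cos(a),0])
s=manip.grab_frame("side"); t=manip.grab_frame("top"); 
for _ in range(3):
    manip.grab_frame("top"); st=manip.state(); p=st["tool_pos"]; print(st["time"],p.round(4),(p@ex).round(4),(p@ey).round(4),st["contact_force"].round(1))
np.savez("side8.npz",**s); np.savez("top8.npz",**t)
A=cv2.resize(s["img"][140:240,230:330,::-1],(400,600),interpolation=cv2.INTER_CUBIC)
A=cv2.resize(s["img"][140:240,235:335,::-1],(400,400),interpolation=cv2.INTER_CUBIC)
B=cv2.resize(t["img"][200:300,165:265,::-1],(400,400),interpolation=cv2.INTER_CUBIC)
cv2.imwrite("pics/st8.png",np.hstack([A,B]))
C=cloud(t);H=hsv(t);v,u=np.mgrid[:480,:640]; m=(H[...,0]<18)&(H[...,1]>150)&(v>235)&(v<285)&(u>220)&(u<275); P=C[m]; P=P[(P[:,2]>.165)&(P[:,2]<.2)]
if len(P): print("top strip",len(P),np.percentile(P@ex,[2,50,98]),(P@ey).min(),np.percentile(P[:,2],95))
```

```text
18.325 [0.517  0.2012 0.1204] 0.5488 0.0807 [-0.2  0.4 -2.3]
18.375 [0.517  0.2012 0.1205] 0.5489 0.0807 [ 0.1 -0.5 -2.7]
18.425 [0.5171 0.2012 0.1204] 0.5489 0.0807 [-0.2 -0.9 -2.1]
top strip 115 [0.54394901 0.54640159 0.55012034] -0.0008676255532670496 0.1754421737331905
```

View pics/st8.png

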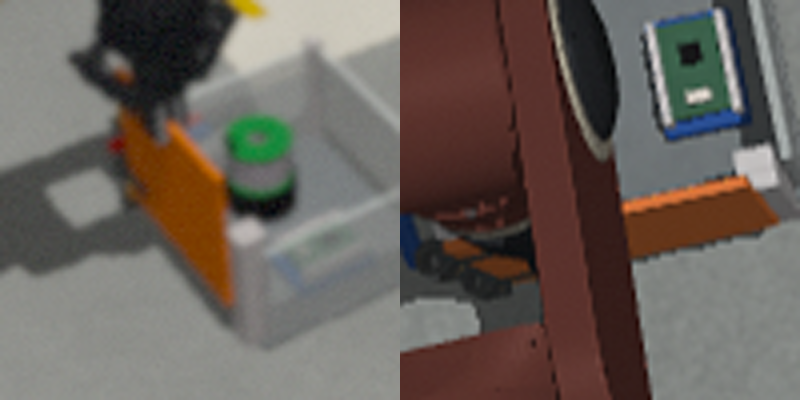

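Left crop: the door stands just in front of the catch post. Right crop: both knuckles are visible under the arm, near (428,257) and (495,280). One enlarged view of them, next to the pins as they were before.

Run:
```python
from h import *
t=load("top8.npz"); t0=load("top0.npz")
f=lambda im:cv2.resize(np.clip(im[248:284,160:200,::-1].astype(float)*1.8,0,255).astype(np.uint8),(400,360),interpolation=cv2.INTER_CUBIC)
cv2.imwrite("pics/k.png",np.hstack([f(t["img"]),f(t0["img"])]))
```

```text
(no output)
```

View pics/k.png

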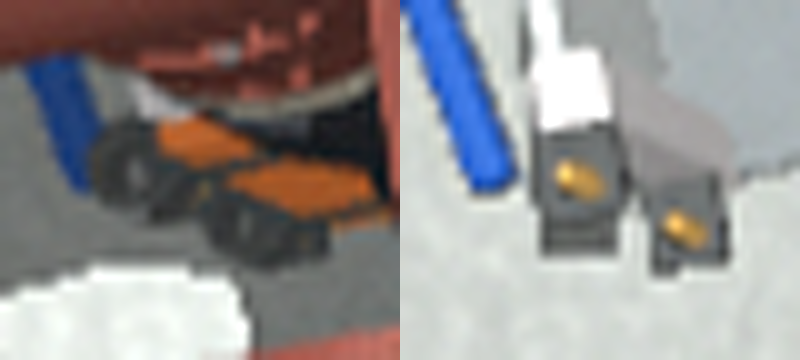

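The left panel shows the upper knuckle face centred near (141,165) and the lower near (247,219). The right panel shows the pins' mid-heights near (180,180) and (286,229). Comparing them within this one camera.

Run:
```python
from h import *
a=np.radians(12.9); ex=np.array([np.cos(a),np.sin(a),0]); ey=np.array([-np.sin(a),np.cos(a),0])
t=load("top8.npz"); c=lambda x,y:(160+(x+.5)/10-.5,248+(y+.5)/10-.5)
for n,x,y,z in(("Uk",141,165,.157),("Uk hole",140,172,.155),("Lk",247,219,.077),("Lk hole",250,222,.074),("Up",180,180,.117),("Lp",286,229,.037)):
    p=onz(t,[c(x,y)],z)[0]; print(n,p.round(4),"X,Y mm",(p@ex*1e3).round(1),(p@ey*1e3).round(1))
```

```text
Uk [0.4979 0.2746 0.157 ] X,Y mm 546.6 156.5
Uk hole [0.4968 0.2753 0.155 ] X,Y mm 545.7 157.5
Lk [0.4974 0.2757 0.077 ] X,Y mm 546.4 157.7
Lk hole [0.4972 0.2758 0.074 ] X,Y mm 546.2 157.9
Up [0.5004 0.2786 0.117 ] X,Y mm 549.9 159.9
Lp [0.5003 0.2782 0.037 ] X,Y mm 549.8 159.4
```

>>> play_rows:
  plan:
    - [0,2,-1,0,1]
    - [6,2,-1,0,1]
    - [11,2,-1,0,1]
    - [14,2,-1,0,1]
    - [16,2,-1,0,1]
    - [18,2,-1,0,1]
    - [18,2,-1,0,1]

```text
time: 19.3
tool_pos: [0.519, 0.2026, 0.1022]
tool_rot: [0.553, 0.441, 0.553, -0.441]
contact_force: [-0.2, 0.7, -2.2]
gripper_width: 0.053
```

>>> play_rows:
  plan:
    - [2,0,0,0,1]
    - [4,0,0,0,1]
    - [5,0,0,0,1]
    - [5,0,0,0,1]

```text
time: 19.8
tool_pos: [0.5189, 0.2027, 0.0972]
tool_rot: [0.553, 0.441, 0.553, -0.441]
contact_force: [-0.3, -0.5, -1.7]
gripper_width: 0.05
```

Run:
```python
from plant import manip
from h import *
a=np.radians(12.9); ex=np.array([np.cos(a),np.sin(a),0]); ey=np.array([-np.sin(a),np.cos(a),0])
F=[];T=[]
for i in range(6): t=manip.grab_frame("top"); st=manip.state(); F.append(st["contact_force"]);T.append(st["ft_torque"]);
F=np.mean(F,0); print(F@ex,F@ey,F[2],np.mean(T,0)@ex,np.mean(T,0)@ey,np.mean(T,0)[2],st["tool_pos"],st["time"])
np.savez("top9.npz",**t)
C=cloud(t);H=hsv(t);v,u=np.mgrid[:480,:640]; m=(H[...,0]<18)&(H[...,1]>150)&(v>230)&(v<285)&(u>220)&(u<275); P=C[m]; P=P[(P[:,2]>.14)&(P[:,2]<.2)]; print(np.percentile(P@ex,[2,50,98]),(P@ey).min(),np.percentile(P[:,2],95))
```

```text
-0.0046471278256479485 0.040153036449639926 -2.395141446397198 -0.010422429124004361 0.009702890389119166 0.008687633695373226 [0.51911146 0.20267022 0.09747624] 20.1
[0.54647394 0.5486245  0.55273274] 6.203875908464633e-05 0.152025093293588
```

>>> play_rows:
  plan:
    - [2,0,0,0,1]
    - [4,0,0,0,1]
    - [6,0,0,0,1]
    - [7.5,0,0,0,1]
    - [7.5,0,0,0,1]

```text
time: 20.72
tool_pos: [0.5189, 0.2026, 0.0897]
tool_rot: [0.553, 0.441, 0.553, -0.441]
contact_force: [-1.2, 0.6, -2.3]
gripper_width: 0.054
```

>>> play_rows:
  plan:
    - [1,0,0,0,1]
    - [2,0,0,0,1]
    - [2,0,0,0,1]
    - [2,0,0,0,1]

```text
time: 21.22
tool_pos: [0.5196, 0.2027, 0.0887]
tool_rot: [0.553, 0.441, 0.553, -0.44]
contact_force: [-1.0, -2.1, 4.3]
gripper_width: 0.043
```

>>> play_rows:
  plan:
    - [0.7,0,0,0,1]
    - [0.7,0,0,0,1]
    - [0.7,0,0,0,1]

```text
time: 21.6
tool_pos: [0.5197, 0.2025, 0.0884]
tool_rot: [0.553, 0.441, 0.553, -0.44]
contact_force: [-1.8, -3.3, 6.5]
gripper_width: 0.049
```

Run:
```python
from plant import manip
from h import *
a=np.radians(12.9); ex=np.array([np.cos(a),np.sin(a),0]); ey=np.array([-np.sin(a),np.cos(a),0])
F=[];T=[];Z=[]
for i in range(6):
    t=manip.grab_frame("top"); st=manip.state(); F.append(st["contact_force"]);T.append(st["ft_torque"])
    C=cloud(t);H=hsv(t);v,u=np.mgrid[:480,:640]; m=(H[...,0]<18)&(H[...,1]>150)&(v>230)&(v<285)&(u>220)&(u<275); P=C[m]; Z.append(P[(P[:,2]>.12)&(P[:,2]<.2)])
F=np.mean(F,0);T=np.mean(T,0); print("F",F@ex,F@ey,F[2],"T",T@ex,T@ey,T[2],st["tool_pos"],st["time"])
P=np.vstack(Z); Y=P@ey; print(np.percentile(P@ex,[2,50,98]),Y.min(),np.percentile(P[:,2],95))
for y0 in np.arange(0,.06,.01): k=(Y>y0)&(Y<y0+.01); print(round(y0,2),np.percentile(P[k,2],[80,95]).round(4),np.percentile((P@ex)[k],[50,98]).round(4))
```

```text
F -2.1007814440738093 -2.80154948653377 6.281983918527401 T -0.018543875860702053 0.47699797061731253 0.12148971393208387 [0.51971763 0.20256394 0.08844622] 21.9
[0.54706495 0.54848348 0.55336532] -0.0007782074648378668 0.14300958196499514
0.0 [0.141  0.1432] [0.5486 0.5533]
0.01 [0.1413 0.1425] [0.5487 0.5533]
0.02 [0.1411 0.1428] [0.5487 0.5536]
0.03 [0.1415 0.1431] [0.5484 0.553 ]
0.04 [0.1414 0.143 ] [0.5484 0.5535]
0.05 [0.1413 0.143 ] [0.5483 0.5532]
```

Contact sits at the hinge, with the pin pushing the knuckle toward bay −x, −y. I'll relieve that sideways and feel whether the door goes lower.

>>> play_rows:
  plan:
    - [-0.7,-1,1,0,1]
    - [-0.7,-1,1,0,1]
    - [0.5,-1,1,0,1]
    - [0.5,-1,1,0,1]

```text
time: 22.4
tool_pos: [0.5193, 0.2018, 0.088]
tool_rot: [0.553, 0.441, 0.553, -0.44]
contact_force: [-0.8, -0.4, 7.1]
gripper_width: 0.048
```

```bash
cat > chk.py <<'E'
from plant import manip
from h import *
a=np.radians(12.9); ex=np.array([np.cos(a),np.sin(a),0]); ey=np.array([-np.sin(a),np.cos(a),0])
F=[];T=[];Z=[];Q=[]
for i in range(5):
    t=manip.grab_frame("top"); st=manip.state(); F.append(st["contact_force"]);T.append(st["ft_torque"]);Q.append(st["tool_pos"])
    C=cloud(t);H=hsv(t);v,u=np.mgrid[:480,:640]; m=(H[...,0]<18)&(H[...,1]>150)&(v>230)&(v<285)&(u>220)&(u<275); P=C[m]; Z.append(P[(P[:,2]>.12)&(P[:,2]<.2)])
F=np.mean(F,0);T=np.mean(T,0);Q=np.mean(Q,0); print("F",(F@ex).round(2),(F@ey).round(2),F[2].round(2),"T",(T@ex).round(3),(T@ey).round(3),T[2].round(3),"tcp",(Q@ex).round(4),(Q@ey).round(4),Q[2].round(4),st["time"])
P=np.vstack(Z); print(np.percentile(P@ex,[2,50,98]).round(4),(P@ey).min().round(4),np.percentile(P[:,2],[90,95]).round(4))
E
python3 chk.py
```

```text
F -0.04 -0.52 6.8 T 0.532 0.058 0.026 tcp 0.5512 0.0808 0.088 22.65
[0.5464 0.5478 0.5525] -0.0012 [0.1412 0.1418]
```

The door is seated: lateral force about 0, about 9 N vertical at the hinge, and its top at 0.142 as expected when hung. Releasing and rising.

>>> play_rows:
  plan:
    - [0,0,0,0,0.6]
    - [0,0,0,0,0.2]
    - [0,0,0,0,-0.4]
    - [0,0,0,0,-1]
    - [0,0,0,0,-1]
    - [-10,0,0,0,-1]
    - [-25,0,0,0,-1]
    - [-25,0,0,0,-1]

```text
time: 23.65
tool_pos: [0.52, 0.2019, 0.1145]
tool_rot: [0.554, 0.442, 0.552, -0.439]
contact_force: [0.6, 0.1, 0.4]
gripper_width: 1.001
```

>>> play_rows:
  plan:
    - [-40,0,0,0,-1]
    - [-95,0,0,0,-1]
    - [-150,0,0,0,-1]
    - [-150,-60,0,0,-1]
    - [-150,-110,0,0,-1]
    - [-150,-110,-50,0,-1]
    - [-150,-110,-100,0,-1]
    - [-150,-110,-100,0,-1]

```text
time: 24.65
tool_pos: [0.3876, 0.2765, 0.2619]
tool_rot: [0.554, 0.44, 0.554, -0.439]
contact_force: [0.5, -0.1, -0.8]
gripper_width: 0.997
```

```bash
cat > fin.py <<'E'
from plant import manip
from h import *
a=np.radians(12.9); ex=np.array([np.cos(a),np.sin(a),0]); ey=np.array([-np.sin(a),np.cos(a),0])
st=manip.state(); print(st["time"],st["tool_pos"].round(3),st["contact_force"].round(1))
for n in("top","side"):
    Z=[]
    for _ in range(3):
        t=manip.grab_frame(n); C=cloud(t);H=hsv(t); X=C@ex; Y=C@ey
        m=(H[...,0]<18)&(H[...,1]>150)&(abs(X-.55)<.03)&(Y>-.02)&(Y<.19)&(C[...,2]<.17); Z.append(C[m])
    np.savez(n+"F.npz",**t)
    P=np.vstack(Z); X,Y=P@ex,P@ey; print(n,len(P),"z",np.percentile(P[:,2],[1,5,90,95,99]).round(4),"Y",Y.min().round(4),Y.max().round(4))
    k=(P[:,2]>.135) if n=="top" else (P[:,2]>.02)
    print("  yaw offset deg (+ = ccw)",np.degrees(-np.polyfit(Y[k],X[k],1)[0]).round(2))
    for y0 in np.arange(0,.16,.03):
        q=(Y>y0)&(Y<y0+.03); 
        if q.sum()>10: print("  Y",round(y0,2),q.sum(),"X2,50,98",np.percentile(X[q],[2,50,98]).round(4),"z90,98",np.percentile(P[q,2],[90,98]).round(4))
E
python3 fin.py
```

```text
24.65 [0.388 0.276 0.262] [ 0.5 -0.1 -0.8]
top 2607 z [0.0069 0.0266 0.1383 0.1399 0.1419] Y -0.0027 0.1557
  yaw offset deg (+ = ccw) -0.32
  Y 0.0 531 X2,50,98 [0.5455 0.5463 0.5514] z90,98 [0.1351 0.1371]
  Y 0.03 556 X2,50,98 [0.5456 0.5465 0.5782] z90,98 [0.1363 0.1382]
  Y 0.06 560 X2,50,98 [0.5458 0.5467 0.5526] z90,98 [0.1381 0.14  ]
  Y 0.09 544 X2,50,98 [0.5461 0.5468 0.5518] z90,98 [0.1394 0.1414]
  Y 0.12 376 X2,50,98 [0.5461 0.5471 0.553 ] z90,98 [0.141  0.1426]
side 1981 z [0.0161 0.0233 0.1336 0.1371 0.1407] Y -0.0018 0.1695
  yaw offset deg (+ = ccw) -0.83
  Y 0.0 449 X2,50,98 [0.5457 0.5487 0.5535] z90,98 [0.1312 0.1355]
  Y 0.03 394 X2,50,98 [0.5472 0.5497 0.5519] z90,98 [0.1329 0.1377]
  Y 0.06 398 X2,50,98 [0.5483 0.55   0.5518] z90,98 [0.1339 0.1392]
  Y 0.09 391 X2,50,98 [0.5485 0.5502 0.5531] z90,98 [0.1363 0.1409]
  Y 0.12 317 X2,50,98 [0.5484 0.5504 0.5523] z90,98 [0.1357 0.141 ]
  Y 0.15 26 X2,50,98 [0.5498 0.5515 0.5574] z90,98 [0.1254 0.1272]
```

Released. The free edge sags about 2.4°, which is what the 10/6 mm knuckle clearance gives over the hinge span, so both pins are engaged. The gap to the catch post is about 2 mm. Last check on the bystanders and the reel, then hand in.

Run:
```python
from h import *
from plant import manip
A=load("top0.npz"); B=load("topF.npz"); SA=load("side5.npz"); SB=load("sideF.npz")
def cen(f,b,fn):
    H=hsv(f); m=fn(H)[b[0]:b[1],b[2]:b[3]]; v,u=np.nonzero(m); return (u.mean()+b[2]).round(1),(v.mean()+b[0]).round(1),len(u)
yel=lambda H:(H[...,0]>12)&(H[...,0]<30)&(H[...,1]>90); blue=lambda H:(H[...,0]>100)&(H[...,0]<125)&(H[...,1]>120); red=lambda H:((H[...,0]<8)|(H[...,0]>172))&(H[...,1]>150)
for n,b,fn in(("tin",(228,270,455,495),yel),("flask cap",(140,160,305,330),blue),("cut blue",(220,275,145,176),blue),("cut red",(225,275,146,160),red)): 
    print(n,cen(A,b,fn),cen(B,b,fn))
C=cloud(SB);H=hsv(SB); m=(H[...,0]>50)&(H[...,0]<80)&(H[...,1]>120)&(abs(C[...,0]-.605)<.04)&(abs(C[...,1]-.26)<.04); P=C[m]; P=P[P[:,2]>.065]; print("reel top",len(P),np.median(P,0).round(4))
C=cloud(B);H=hsv(B); m=(H[...,0]>50)&(H[...,0]<80)&(H[...,1]>120)&(abs(C[...,0]-.605)<.04)&(abs(C[...,1]-.26)<.04); P=C[m]; P=P[P[:,2]>.065]; print("reel top cam",len(P),np.median(P,0).round(4) if len(P) else "")
print(manip.state()["time"]); print(manip.job_done())
```

```text
tin (np.float64(474.6), np.float64(247.6), 489) (np.float64(474.6), np.float64(247.6), 489)
flask cap (np.float64(316.6), np.float64(147.8), 92) (np.float64(316.6), np.float64(147.8), 92)
cut blue (np.float64(162.8), np.float64(249.5), 164) (np.float64(162.9), np.float64(249.6), 165)
cut red (np.float64(151.8), np.float64(253.0), 163) (np.float64(151.7), np.float64(253.0), 162)
reel top 133 [0.6047 0.2603 0.0763]
reel top cam 434 [0.6025 0.2594 0.0755]
24.95
the job is handed in; nothing more can be done
None
```

I put the reel on its spindle, then hung the door on both hinge pins, left it shut at the catch post and handed the job in at about 25 s; no verdict came back.

- **Reel:** its top measured 75.5–76.3 mm above the table, against 76 mm when fully seated. My first grasp closed above the reel, because the reported TCP is about 36 mm lower than the real fingertips. I corrected for that on the second try.
- **Door:** I drew it from the rack and held it all the way down. It was released only once it rested on the hinge with about 9 N and almost no sideways force. Its top was then at about 142 mm, as expected.
- **After release:** the free edge sank about 2.4° (roughly 6 mm), which matches the play of the knuckles on both pins. The door is within about 1° of shut, and the gap to the catch post is about 2 mm against 1.5 mm nominal. I did not press it closer.
- **Tin, cutters and bottle:** their positions in the top camera were unchanged to within 0.1 pixel.
- **Disagreements:** the two cameras differed by 2–3 mm, so I settled the final sideways alignment of the hinge by contact force. The door's yaw read −0.3° from the top camera and −0.8° from the side.

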